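# Shut down the test kiln and hold its sprung lid at the balance point

### The arm

A 7-joint arm with a two-finger parallel gripper is mounted at the origin on the work surface. World frame = base frame: x ahead of the robot, y to its left, z up, the work surface at z = 0. Lengths are in mm, angles in degrees, forces in N, time in s.
With the tool pointing down it reaches from about 400 to 900 mm from the base axis. Payload 5.5 kg.
Tool frame: the origin (TCP) lies at the very end of the fingers, on their centre line; the grasp point (between the pads) lies 19 mm behind it; z points along the fingers, x is the direction in which the jaws open and shut, and the axes are right-handed (so a half turn about z gives the same grasp; the last joint's range is limited). The gripper opens to 92 mm and grips with 3 to 60 N. Pads are 19 mm wide; open, the fingers measure 130 mm over their backs; the gripper's body (75 mm by 190 mm) begins 47 mm behind the grasp point.
Start: joints at [90.596, 28.699, -24.465, 88.831, 12.651, 65.22, -12.049], TCP at [162.609, -629.331, 226.729] pointing down, gripper open.
Joint ranges: [-164.97, 164.97], [-17.58, 116.51], [-87.97, 89.64], [11.32, 138.91], [-80.73, 260.73], [10.89, 115.49], [-147.41, 147.41]. Speed limits (degrees/s): [147.25, 147.25, 180, 180, 180, 180, 180].

### API

Orientations are given as [roll, pitch, yaw] about the fixed x, y, z axes, in that order (R = Rz(yaw) Ry(pitch) Rx(roll)).
In Python, from bench import * gives the robot as it stands. The module is installed in compiled form; this text tells all that it offers.
- The arm moves only by the shell command python3 -m pendant 'ROWS' [FORCE]. ROWS is JSON, a list that holds one entry, the list of rows, each a list of 7 numbers: the closure, from 0 (fully open) to 1 (shut), then the shift along the tool's x, y, z in m, then the turn, a rotation vector about the tool's x, y, z in rad. In form: [[[grip, dx, dy, dz, wx, wy, wz], ...]]. A call has 1 to 20 rows; each row is the pose to reach, as a shift and turn from the pose commanded when the call began, along the tool's axes at that moment; what a row does not reach only later rows make up. A row lasts 1/10 s, in which the tool goes at most 50 mm and 8.59 degrees, less where a joint would pass 70% of its speed; a pose out of reach is approached as far as the arm can. A call with a gripper value outside its range is refused whole. The fingers move at their own pace and stop on an object; FORCE is the grip in N (left out, the last holds). Time passes only in rows, so rows that repeat a pose let the fingers close. It gives the time, the measured TCP pose, the force and the opening at its end, in the units of the state.
- sense(): the state, without advancing time (a new reading comes with each control period).
- camera(name): name is "scene" or "top" or "wrist"; returns (picture, depth): 384x512x3 uint8, red, green, blue; 384x512 float32, mm along the optical axis (not along the pixel's ray), 0 where there is no reading.
- camera_info(name): a dict with "vfov" (degrees; the focal length in pixels is half the picture's height over the tangent of half this angle, whatever the lens; pixels are square), "cx", "cy" (the principal point, pixels), "k1" (the pictures are not rectified: a ray, as slopes to the right and down, at radius r is drawn at 1 + k1 r^2 times it, then the intrinsics apply), "origin" and "orientation" of the camera in the world; the wrist camera has in their place "hand_eye" (4x4, takes a point from camera to tool coordinates, whose origin is the TCP and whose axes are the tool frame's). Camera axes: x right, y up, looking along -z (the intrinsics and any distortion apply to the point x, -y, -z); pixel columns grow to the right and rows downward; lengths in mm; the calibration is good to about 2 mm. A picture is of the moment at which its call begins: read the wrist's pose just before it. camera_info takes no time and is no camera call.
- sign_off(): hands the job in, once; it reports no verdict.
The state is a dict: "clock": time; "joints": joint angles; "joint_vel": joint speeds; "effort": joint torques, N m; "tool_pos": TCP position; "ee_rot": TCP orientation; "force": force on the tool from outside, world axes, zero at the start; "wrist_torque": the same for the moment, N m; "width": opening from 0.0 (shut) to 1.0 (fully open).
Only numpy, scipy, OpenCV 4.12 (cv2) and the standard library are available. Lean on these libraries where they do the work, as an engineer would, in place of code of your own. Each camera call takes 0.05 s, during which the arm holds its last target.

### The job

I have fitted a new spring to the lid of the little test kiln, which is cold. First shut the kiln down at its control box, one key at a time: the front-left key (stop), then the front-right key (confirm), then the big key behind it (mains off), and leave the middle front key (start) alone. Then take the lid by its handle and raise it just past its balance point, where the spring takes over, without letting it fly open; ease it back to just below the balance point and finish while holding it there, steady, so that I can set the spring, and disturb nothing else on the table.

Things in the scene. Friction and masses are not known exactly. Their poses are not given: they have to be found in the camera images.
- handle (a point): middle of the round wooden grip of the kiln lid, on its axis: a bar 20 mm in diameter parallel to the hinge, 130 mm clear between two flat steel brackets, standing 50 mm (axis) out from the lid's front face, 126 mm above the table with the lid shut. Turns with the lid. Lid shut: x level from handle to hinge, y along the bar, z up. Kiln: low steel box 260 mm wide, 200 deep, 150 high, lid = top 48 mm
- hinge (a point): middle of the lid's hinge axis, at the back of the kiln, 102 mm above the table, fixed to the kiln; x level, front (robot side) to back, y along the hinge axis, z up. With the lid shut the grip's axis is 262 mm in front of it and 24 mm higher (so it moves on a circle of radius 263 mm). A torsion spring is wound on the hinge rod
- lid (a joint): lid angle, rad: 0 shut (start), grows as the handle rises, stop at 1.25. Balance point at 0.78 (45 degrees; grip 303 mm above the table): below it the lid sinks shut (2 N up at the grip lifts it from shut, less and less towards balance), above it the spring throws it open (up to 2.5 N at the grip). Flying open: past 1.1. Just below balance: roughly 1 to 13 degrees under it
- stop_key_top (a point): centre of the top of the front-left key (stop), 22 mm in diameter. The control box stands left or right of the kiln: grey, 165 mm wide, dark face sloping 12 degrees down to the robot, four pale round keys; left and right as the robot sees them. All key points: z square out of the face, y to the box's left, x up the slope. Key tops stand 12 mm above the face, 6 mm above their steel rims
- start_key_top (a point): centre of the top of the middle front key (start), 22 mm in diameter, 46 mm from its neighbours on either side: not to be pressed
- confirm_key_top (a point): centre of the top of the front-right key (confirm), 22 mm in diameter
- mains_key_top (a point): centre of the top of the big key (mains off), 32 mm in diameter, 52 mm up the slope behind the front-right key
- stop_key (a joint): travel of the front-left key in m: 0 up, 0.006 fully pressed; pressed counts from 0.004. It springs back; about 1.2 N starts it and 4 N holds it fully down (all four keys alike)
- start_key (a joint): travel of the middle front key in m, as above; not to be pressed
- confirm_key (a joint): travel of the front-right key in m, as above
- mains_key (a joint): travel of the big key in m, as above
- vase_tall: bystander: unfired clay bottle vase, 86 mm in diameter, 168 mm tall, on the ware board; origin under its centre, z up
- vase_short: bystander: unfired clay bottle vase, 74 mm in diameter, 145 mm tall, on the ware board; origin under its centre, z up
- trimmer: bystander: trimming tool with wooden handle, 125 mm long, 12 mm thick, lying along its x on the ware board (170 mm square, 14 mm thick, on the side of the kiln where the control box is not); origin under its middle
- tub: bystander: empty white plastic tub, 92 mm in diameter, 100 mm tall, to the right of the kiln at the back; origin under its centre, z up

How it is judged (in metres and radians):
On the way, in this order (a step that is already met when the one before it is completed fails the run):
1. the stop key (front left) is pressed, alone, with the lid still shut (value of joint stop_key above 0.004 m and value of joint each of start_key, confirm_key, mains_key below 0.002 m and value of joint lid below 0.05 rad), for 0.05 s.
2. then the confirm key (front right) is pressed, alone (value of joint confirm_key above 0.004 m and value of joint each of stop_key, start_key, mains_key below 0.002 m and value of joint lid below 0.05 rad), for 0.05 s.
3. then the mains key (big) is pressed, alone (value of joint mains_key above 0.004 m and value of joint each of stop_key, start_key, confirm_key below 0.002 m and value of joint lid below 0.05 rad), for 0.05 s.
4. all keys up again, the lid is raised by the hand past its balance point (over 0.80 rad) (value of joint lid above 0.8 rad and contact force between the fingers and lid above 0.1 N and value of joint each of stop_key, start_key, confirm_key, mains_key below 0.002 m), for 0.05 s.
5. the lid is eased back and held just below the balance point (0.54 to 0.77 rad) (value of joint lid between 0.54 and 0.77 rad and contact force between the fingers and lid above 0.1 N), for 0.4 s.
At the end, for the whole second after the job is handed in: the gripper holds the lid (touching it with over 0.1 N) steady (under 0.06 rad/s) at 0.54 to 0.77 rad, just below its balance at 0.78; all keys up (under 2 mm in); vases, tool and tub within 30 mm of their places, vases and tub upright (all of step 5 and velocity of joint lid between -0.06 and 0.06 rad/s and value of joint each of stop_key, start_key, confirm_key, mains_key below 0.002 m and distance of each of vase_tall, vase_short, trimmer, tub from where it was at the start of the episode below 0.03 m and angle between each of vase_tall, vase_short, tub's own z axis and vertical below 0.3 rad); the arm keeps its last pose, push and grip.
It fails at once if the start key is pressed (value of joint start_key above 0.003 m).
It fails at once if two keys are down at once (value of joint each of stop_key, confirm_key above 0.003 m or value of joint each of stop_key, mains_key above 0.003 m or value of joint each of confirm_key, mains_key above 0.003 m).
It fails at once if the lid flies open (over 1.12 rad) (value of joint lid above 1.12 rad).
It fails at once if the lid is flung up or dropped (faster than 1.6 rad/s) (velocity of joint lid above 1.6 rad/s or velocity of joint lid below -1.6 rad/s).
It fails at once if a vase, the trimming tool or the tub is pushed away or knocked over (distance of any of vase_tall, vase_short, trimmer, tub from where it was at the start of the episode above 0.03 m or angle between any of vase_tall, vase_short, tub's own z axis and vertical above 0.3 rad).
It also fails if it takes over 61 s, if anything falls off the work surface, if the arm or the gripper's body presses on something with over 40 N, if the wrist force passes 120 N, or if a joint passes its speed limit or range.

## Working session

There is one attempt and no reset: what is moved stays moved. The work goes in short steps, Python scripts to look and compute and a shell command to move; the robot and the scene stay as the last step left them, time stands still between calls to the robot, and variables do not carry over. Pictures are saved under pics/ and viewed, and the job is handed in when it is done.

```bash
mkdir -p pics; ls; python3 - <<'E'
from bench import *
import cv2
print(sense())
for n in ["scene","top","wrist"]:
    print(n,camera_info(n))
for n in ["scene","top"]:
    p,d=camera(n); cv2.imwrite(f"pics/{n}0.png",p[:,:,::-1]); 
    import numpy as np; np.save(f"{n}0_d.npy",d); np.save(f"{n}0_p.npy",p)
E
```

```text
pics
{'clock': 0.0, 'joints': array([ 90.59737006,  28.75254478, -24.45379352,  88.89217723,
        12.65047962,  65.21868211, -12.04918481]), 'joint_vel': array([-0.01788584,  0.01193012, -0.00707653,  0.10163072,  0.03737596,
        0.07336147, -0.04958973]), 'effort': array([ 2.29867583e-04, -5.66600132e+01, -5.81611678e+00, -2.79115534e+01,
       -6.86687417e-02,  3.04967514e-02,  2.01763378e-04]), 'tool_pos': array([ 162.3493537 , -628.67526963,  225.68774224]), 'ee_rot': array([-1.79995778e+02,  1.09954453e-01, -7.55135068e+01]), 'force': array([ 0.28673383, -0.36699812,  0.45805694]), 'wrist_torque': array([ 0.02519397, -0.02291074,  0.01259147]), 'width': 1.0034153412965696}
scene {'vfov': 42.67301822582104, 'cx': 258.32850369813264, 'cy': 188.26038194150223, 'k1': -0.16067969103968968, 'origin': array([1304.46591866,  207.06653034, 1104.74518965]), 'orientation': array([ 36.51276754,  -0.3728113 , 107.26291388])}
top {'vfov': 46.35264574887528, 'cx': 252.43207868337223, 'cy': 196.9579338284943, 'k1': 0.006851448541553698, 'origin': array([ 523.97505723,   19.8310114 , 1223.25965692]), 'orientation': array([  2.96955769,  -0.25395425, -91.59799737])}
wrist {'vfov': 62.04169501048837, 'cx': 252.3849541549535, 'cy': 194.73539937404897, 'k1': -0.053059130411295834, 'hand_eye': array([[ 9.99999898e-01,  3.96703255e-04,  2.16341074e-04,
         9.23331630e-01],
       [ 4.41663935e-04, -9.59257969e-01, -2.82531331e-01,
        -7.54529449e+01],
       [ 9.54458008e-05,  2.82531398e-01, -9.59258047e-01,
        -1.57108020e+02],
       [ 0.00000000e+00,  0.00000000e+00,  0.00000000e+00,
         1.00000000e+00]])}
```

View pics/scene0.png

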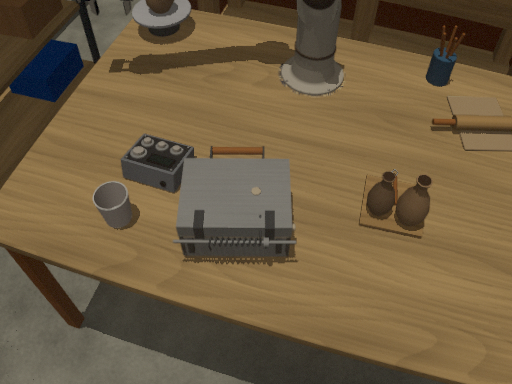

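View pics/top0.png

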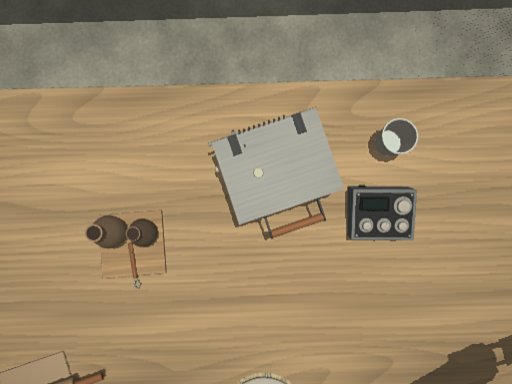

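The top view shows the kiln at about (277,165), yawed, with its grip from (268,235) to (325,217). The box is to its right, with front keys at about (366,226), (384,226), (402,226) and the mains key at (403,205). The tub is at (400,136) and the vases are far left.

```bash
cat > h.py <<'E'
import numpy as np, cv2
from scipy.spatial.transform import Rotation as Rn
from bench import *
def K(i):
    f=192/np.tan(np.radians(i['vfov']/2)); return np.array([[f,0,i['cx']],[0,f,i['cy']],[0,0,1.]])
def pose(n,st=None):
    i=camera_info(n)
    if n=='wrist':
        T=np.eye(4);T[:3,:3]=Rn.from_euler('xyz',st['ee_rot'],degrees=True).as_matrix();T[:3,3]=st['tool_pos']
        T=T@i['hand_eye']; return i,T[:3,:3],T[:3,3]
    return i,Rn.from_euler('xyz',i['orientation'],degrees=True).as_matrix(),np.array(i['origin'])
def rays(n,px,st=None):
    i,R,o=pose(n,st)
    u=cv2.undistortPoints(np.array(px,float).reshape(-1,1,2),K(i),np.array([i['k1'],0,0,0.]))[:,0]
    d=np.c_[u[:,0],-u[:,1],-np.ones(len(u))]
    return o,d@R.T
def onz(n,px,z,st=None):
    o,d=rays(n,px,st); return o+d*((z-o[2])/d[:,2])[:,None]
def onplane(n,px,p,nn,st=None):
    o,d=rays(n,px,st); return o+d*(((p-o)@nn)/(d@nn))[:,None]
def cloud(n,depth,st=None):
    v,u=np.mgrid[0:384,0:512]; o,d=rays(n,np.c_[u.ravel(),v.ravel()],st)
    return (o+d*depth.reshape(-1,1)).reshape(384,512,3)
E
python3 - <<'E'
from h import *
np.set_printoptions(precision=1,suppress=True)
p=np.load('top0_p.npy');d=np.load('top0_d.npy');C=cloud('top',d)
# box face cloud
for n,(u,v) in dict(stop=(366,226),start=(384,226),conf=(402,226),mains=(403,205),face=(375,215),faceb=(375,192),facef=(366,237),tub=(400,120),lid=(258,190)).items(): print(n,C[v,u])
hsv=cv2.cvtColor(p,cv2.COLOR_RGB2HSV)
big=cv2.resize(p[100:250,200:430],None,fx=3.4,fy=3.4,interpolation=cv2.INTER_CUBIC);cv2.imwrite('pics/topz.png',big[:,:,::-1])
sub=C[185:245,345:416]; 
np.savetxt('/tmp/z',0*sub[:,:,2])
print(sub[::6,::6,2])
E
```

```text
stop [ 500.9 -277.1   67.3]
start [ 499.6 -322.9   69.1]
conf [ 498.3 -369.5   67.9]
mains [ 551.9 -370.4   80. ]
face [ 528.5 -304.4   56.6]
faceb [ 587.5 -302.1   73.8]
facef [ 471.8 -280.8   48.1]
tub [ 768.2 -367.9   93.5]
lid [595.8  -0.3 151. ]
[[ 1.9 -2.   0.  38.5 -1.3  0.6 -0.6  4.9 -0.4  4.2  0.3  0.7]
 [-1.9 50.8 69.9 72.  65.8 73.8 68.6 70.5 75.  70.9 71.8 72.3]
 [-5.2 51.8 72.4 75.5 72.1 75.  73.5 68.  71.  73.6 75.1 69.9]
 [ 4.7 50.7 67.7 68.2 72.4 69.1 69.3 68.1 66.5 77.7 80.2 71. ]
 [-1.1 50.8 62.6 62.7 68.1 66.5 65.7 60.6 65.4 77.5 76.4 64.4]
 [ 0.4 52.3 57.7 60.4 56.4 56.6 58.5 59.9 65.  56.5 62.7 62.2]
 [-1.5 47.9 57.  63.2 60.7 61.3 64.1 59.5 56.2 64.9 63.5 58.1]
 [ 3.  49.9 56.8 66.3 66.4 49.2 66.5 67.6 55.2 68.8 67.6 55.2]
 [ 0.1 46.5 49.  51.5 50.1 50.7 50.2 46.4 54.8 47.8 50.  52. ]
 [ 0.9 -1.  43.8 43.3 46.4 41.4 44.2 41.6 45.4 43.  41.8 43. ]]
```

View pics/topz.png

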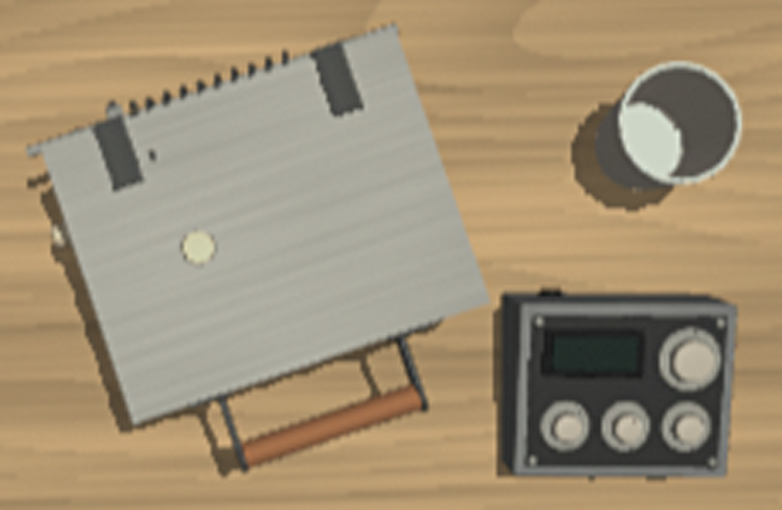

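```bash
python3 - <<'E'
from h import *
np.set_printoptions(precision=1,suppress=True)
p=np.load('top0_p.npy');d=np.load('top0_d.npy');C=cloud('top',d)
hsv=cv2.cvtColor(p,cv2.COLOR_RGB2HSV)
# keys: pale, bright
roi=np.zeros((384,512),np.uint8);roi[190:238,352:413]=1
m=((hsv[...,2]>150)&(roi>0)).astype(np.uint8)
n,l,s,c=cv2.connectedComponentsWithStats(m)
for k in range(1,n):
    if s[k,4]>20: print(s[k],c[k], hsv[l==k].mean(0))
# dark face plane
dark=(hsv[...,2]<80)&(roi>0)&(d>0)
P=C[dark]; P=P[P[:,2]>30]
for _ in range(3):
    A=np.c_[P[:,:2],np.ones(len(P))];q=np.linalg.lstsq(A,P[:,2],rcond=None)[0];r=A@q-P[:,2];P=P[abs(r)<2*r.std()]
print(len(P),q,'slope',np.degrees(np.arctan(np.hypot(*q[:2]))),'yaw',np.degrees(np.arctan2(q[1],q[0])),r.std())
np.save('face.npy',q)
nn=np.array([-q[0],-q[1],1]);nn/=np.linalg.norm(nn); p0=np.array([0,0,q[2]])+12*nn
for k in range(1,n):
    if s[k,4]>20: print(onplane('top',[c[k]],p0,nn))
# wood grip
g=((hsv[...,0]<12)&(hsv[...,1]>110)); roi2=np.zeros_like(g);roi2[205:245,255:335]=1
g=g&roi2; ys,xs=np.nonzero(g); print(len(xs))
n,l,s,c=cv2.connectedComponentsWithStats(g.astype(np.uint8)); k=1+np.argmax(s[1:,4]); print(s[k],c[k])
ys,xs=np.nonzero(l==k); r=cv2.minAreaRect(np.c_[xs,ys].astype(np.float32)); print(r)
b=cv2.boxPoints(r); W=onz('top',b,126); print(W, W.mean(0)); print(C[l==k][:,2].mean(),C[l==k].mean(0))
# lid top
lid=(abs(C[...,2]-150)<8)&(hsv[...,1]<60); roi3=np.zeros_like(lid);roi3[100:230,205:345]=1
lid=(lid&roi3).astype(np.uint8); ct=max(cv2.findContours(lid,0,2)[0],key=cv2.contourArea); r=cv2.minAreaRect(ct); print(r); W=onz('top',cv2.boxPoints(r),150);print(W,W.mean(0))
print([np.degrees(np.arctan2(*(W[(i+1)%4]-W[i])[[1,0]])) for i in range(4)])
E
```

```text
[394 198  10  15  33] [396.7 203.9] [ 27.5  19.7 155.5]
[399 198  13  16 135] [404.6 206. ] [ 21.9  33.7 177.8]
[360 219  10  12  24] [363.2 222.6] [ 27.2  20.  154.8]
[377 219  11  12  26] [380.7 223.2] [ 27.1  20.2 154.4]
[395 219  13  12  26] [398.8 223.2] [ 27.1  20.3 153.2]
[364 222   9   9  55] [367.6 225.7] [ 21.7  34.1 179.1]
[381 222   9   9  56] [385.3 225.8] [ 21.5  34.  177.5]
[399 222   9  10  57] [402.9 226.1] [ 21.2  34.4 177.3]
1518 [  0.2  -0.  -64.2] slope 13.012749345294536 yaw -1.5635007924957307 2.169497513909865
[[ 555.1 -355.    78.6]]
[[ 549.3 -375.2   77.4]]
[[ 509.7 -270.3   67.6]]
[[ 506.9 -315.1   67.3]]
[[ 505.8 -361.8   67.3]]
[[ 501.6 -281.7   65.8]]
[[ 499.9 -327.3   65.7]]
[[ 497.9 -372.7   65.5]]
1
[285 226   1   1   1] [285. 226.]
((285.0, 226.0), (0.0, 0.0), 0.0)
[[507.5 -64.1 126. ]
 [507.5 -64.1 126. ]
 [507.5 -64.1 126. ]
 [507.5 -64.1 126. ]] [507.5 -64.1 126. ]
133.81292082825576 [507.7 -63.6 133.8]
((277.36663818359375, 165.06051635742188), (87.9307861328125, 110.44538879394531), 71.30101776123047)
[[ 717.   109.7  150. ]
 [ 796.5 -145.6  150. ]
 [ 592.5 -206.1  150. ]
 [ 514.7   47.1  150. ]] [655.2 -48.7 150. ]
[np.float64(-72.69525095299724), np.float64(-163.45762783769695), np.float64(107.0810811320816), np.float64(17.207327801504206)]
```

```bash
python3 - <<'E'
from h import *
np.set_printoptions(precision=1,suppress=True)
p=np.load('top0_p.npy');d=np.load('top0_d.npy');C=cloud('top',d)
hsv=cv2.cvtColor(p,cv2.COLOR_RGB2HSV)
print(hsv[224:230,285:288].tolist(), hsv[232,340].tolist(),hsv[224,297].tolist())
g=((C[...,2]>100)&(hsv[...,1]>100)); roi2=np.zeros_like(g);roi2[205:245,255:335]=1
n,l,s,c=cv2.connectedComponentsWithStats((g&roi2).astype(np.uint8)); k=1+np.argmax(s[1:,4]); print(s[k],c[k])
ys,xs=np.nonzero(l==k); r=cv2.minAreaRect(np.c_[xs,ys].astype(np.float32)); print(r)
b=cv2.boxPoints(r); W=onz('top',b,128); print(W, W.mean(0)); print(C[l==k].mean(0)); 
print([np.degrees(np.arctan2(*(W[(i+1)%4]-W[i])[[1,0]])) for i in range(4)],[np.linalg.norm(W[(i+1)%4]-W[i]) for i in range(4)])
# scene view cross check
p,d=np.load('scene0_p.npy'),np.load('scene0_d.npy');C=cloud('scene',d);hsv=cv2.cvtColor(p,cv2.COLOR_RGB2HSV)
g=((C[...,2]>100)&(hsv[...,1]>110)); roi2=np.zeros_like(g);roi2[140:165,205:270]=1
n,l,s,c=cv2.connectedComponentsWithStats((g&roi2).astype(np.uint8)); k=1+np.argmax(s[1:,4]); print(s[k],c[k]);print(onz('scene',[c[k]],128))
E
```

```text
[[[17, 103, 154], [17, 104, 150], [16, 106, 145]], [[14, 121, 120], [13, 130, 122], [12, 136, 124]], [[11, 136, 129], [12, 136, 137], [12, 139, 143]], [[12, 140, 148], [12, 139, 154], [12, 137, 158]], [[12, 139, 160], [12, 138, 164], [13, 141, 165]], [[12, 138, 165], [13, 139, 165], [12, 138, 163]]] [18, 100, 192] [12, 139, 161]
[271 213  53  24 441] [296.8 224.4]
((296.9261474609375, 224.33580017089844), (8.14976692199707, 54.08185577392578), 70.97439575195312)
[[ 500.6  -27.3  128. ]
 [ 540.  -153.4  128. ]
 [ 521.1 -159.2  128. ]
 [ 481.7  -33.2  128. ]] [510.8 -93.3 128. ]
[510.7 -92.  136.4]
[np.float64(-72.62998485884418), np.float64(-162.9706651478118), np.float64(107.34925524410126), np.float64(17.367406923054865)] [np.float64(132.16317352526326), np.float64(19.833039787275116), np.float64(132.04615642280473), np.float64(19.784845119803908)]
[212 146  51  10 409] [236.9 150.5]
[[511.2 -91.6 128. ]]
```

```bash
cat >> h.py <<'E'
def rel(pos,R,cmd=None,st=None):
    st=st or sense()
    R0=Rn.from_euler('xyz',st['ee_rot'] if cmd is None else cmd[1],degrees=True); p0=st['tool_pos'] if cmd is None else cmd[0]
    t=R0.inv().apply(np.array(pos)-p0)/1000; w=(R0.inv()*Rn.from_matrix(R)).as_rotvec()
    return np.r_[t,w]
def tool(xd,zd):
    z=np.array(zd,float);z/=np.linalg.norm(z);x=np.array(xd,float);x-=z*(x@z);x/=np.linalg.norm(x)
    return np.c_[x,np.cross(z,x),z]
by=np.radians(-2.3);a=np.radians(12)
nb=np.array([-np.sin(a)*np.cos(by),-np.sin(a)*np.sin(by),np.cos(a)]);ub=np.array([np.cos(a)*np.cos(by),np.cos(a)*np.sin(by),np.sin(a)])
RB=tool(ub,-nb)
KEY=dict(stop=np.array([501.6,-281.7,66.]),start=np.array([499.9,-327.3,66.]),confirm=np.array([497.9,-372.7,66.]),mains=np.array([549.3,-375.2,77.]))
ly=np.radians(17.2); lx=np.array([np.cos(ly),np.sin(ly),0]); HANDLE=np.array([511,-92.5,126.]);HINGE=HANDLE+262*lx-[0,0,24]
E
python3 - <<'E'
from h import *
np.set_printoptions(precision=4,suppress=True)
print(rel(KEY['stop']+60*nb,RB), KEY['stop']+60*nb, Rn.from_matrix(RB).as_euler('xyz',degrees=True))
E
```

```text
[-0.2546 -0.4033  0.1016  0.1326  0.1815 -1.273 ] [ 489.1353 -281.1994  124.6889] [180.  -12.   -2.3]
```

```bash
python3 -m pendant '[[[1,-0.06,-0.1,0.01,0.03,0.045,-0.3],[1,-0.12,-0.2,0.02,0.06,0.09,-0.6],[1,-0.18,-0.3,0.03,0.09,0.13,-0.9],[1,-0.2546,-0.4033,0.05,0.1326,0.1815,-1.273],[1,-0.2546,-0.4033,0.05,0.1326,0.1815,-1.273],[1,-0.2546,-0.4033,0.05,0.1326,0.1815,-1.273],[1,-0.2546,-0.4033,0.05,0.1326,0.1815,-1.273],[1,-0.2546,-0.4033,0.05,0.1326,0.1815,-1.273],[1,-0.2546,-0.4033,0.07,0.1326,0.1815,-1.273],[1,-0.2546,-0.4033,0.08,0.1326,0.1815,-1.273],[1,-0.2546,-0.4033,0.09,0.1326,0.1815,-1.273],[1,-0.2546,-0.4033,0.1016,0.1326,0.1815,-1.273],[1,-0.2546,-0.4033,0.1016,0.1326,0.1815,-1.273],[1,-0.2546,-0.4033,0.1016,0.1326,0.1815,-1.273],[1,-0.2546,-0.4033,0.1016,0.1326,0.1815,-1.273]]]' 20; python3 - <<'E'
from h import *
np.set_printoptions(precision=4,suppress=True)
s=sense();print(s['clock'],s['tool_pos'],s['ee_rot'],s['joints'],s['force'],s['width'])
print(rel(KEY['stop']+10*nb,RB))
p,d=camera('wrist');cv2.imwrite('pics/w1.png',p[:,:,::-1])
E
```

```text
clock: 1.6
tool_pos: [489.1, -283.5, 125.7]
ee_rot: [179.9, -12.1, -2.4]
force: [-1.1, 0.2, -0.2]
width: 0.005
1.6 [ 489.1106 -283.4895  125.7084] [179.8528 -12.0587  -2.4098] [ 67.6993  26.4832 -44.6774 115.1279  22.8164  36.1711   8.1096] [-1.0741  0.2361 -0.169 ] 0.004919283858799173
[-0.0003 -0.0024  0.051   0.003  -0.001  -0.0019]
```

View pics/w1.png

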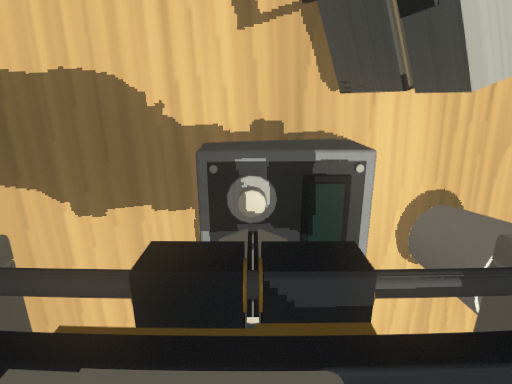

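```bash
cat >> h.py <<'E'
def proj(n,P,st=None):
    i,R,o=pose(n,st); q=(np.atleast_2d(P)-o)@R
    s=np.c_[q[:,0],-q[:,1]]/(-q[:,2:]); r=(s**2).sum(1,keepdims=True); s=s*(1+i['k1']*r)
    f=K(i)[0,0]; return s*f+[i['cx'],i['cy']]
E
python3 - <<'E'
from h import *
np.set_printoptions(precision=1,suppress=True)
st=sense()
for k in KEY: print(k,proj('wrist',KEY[k],st))
print(proj('wrist',st['tool_pos'],st))
p,d=camera('wrist');C=cloud('wrist',d,st)
print(d[280,160:360:20],d[200,253],C[203,256],C[200,225])
hsv=cv2.cvtColor(p,cv2.COLOR_RGB2HSV); print(hsv[195:210:3,240:272:3].tolist())
E
```

```text
stop [[252.7 206.1]]
start [[253.  262.8]]
confirm [[252.9 313. ]]
mains [[317.8 313.1]]
[[253.8 246.1]]
[77.6 78.6 77.1 77.3 77.6 82.3 77.2 77.1 78.5 77. ] 226.56808 [ 503.5 -278.7   68.7] [ 483.7 -280.3   49.2]
[[[24, 39, 99], [19, 39, 123], [20, 41, 211], [23, 35, 227], [23, 32, 228], [23, 31, 231], [23, 33, 230], [21, 42, 215], [23, 40, 126], [28, 20, 183], [34, 19, 95]], [[20, 38, 121], [21, 40, 122], [23, 36, 224], [23, 36, 226], [23, 36, 228], [24, 32, 229], [23, 32, 231], [23, 33, 231], [21, 42, 175], [28, 20, 182], [21, 18, 98]], [[22, 38, 120], [21, 42, 122], [23, 39, 224], [23, 38, 224], [23, 36, 226], [23, 35, 228], [23, 35, 229], [23, 33, 230], [23, 38, 223], [24, 21, 181], [30, 18, 97]], [[23, 36, 119], [21, 42, 121], [23, 37, 222], [23, 39, 225], [23, 35, 225], [24, 38, 227], [23, 36, 228], [22, 35, 229], [23, 37, 225], [26, 23, 181], [30, 18, 97]], [[21, 41, 119], [21, 36, 120], [21, 39, 222], [24, 38, 223], [24, 39, 224], [23, 36, 225], [23, 36, 226], [23, 39, 227], [21, 41, 218], [26, 19, 96], [34, 18, 98]]]
```

```bash
python3 -m pendant '[[[1,0,-0.002,0.02,0,0,0],[1,0,-0.002,0.04,0,0,0],[1,0,-0.002,0.051,0,0,0],[1,0,-0.002,0.055,0,0,0],[1,0,-0.002,0.055,0,0,0],[1,0,-0.002,0.055,0,0,0]]]'
python3 - <<'E'
from h import *
s=sense();print(KEY['stop'],s['tool_pos'],rel(KEY['stop'],RB),s['force']@nb)
E
```

```text
clock: 2.3
tool_pos: [501.3, -280.7, 72.0]
ee_rot: [179.9, -12.1, -2.3]
force: [-0.4, -0.1, -0.0]
width: 0.004
[ 501.6 -281.7   66. ] [ 501.33147408 -280.7453455    72.01603939] [-0.00095841  0.00093017  0.00594915  0.00212597 -0.00121744  0.00030217] 0.049426356195635894
```

```bash
python3 -m pendant '[[[1,0,0,0.002,0,0,0],[1,0,0,0.004,0,0,0],[1,0,0,0.006,0,0,0],[1,0,0,0.006,0,0,0],[1,0,0,0.006,0,0,0]]]'
python3 -m pendant '[[[1,0,0,0.001,0,0,0],[1,0,0,0.002,0,0,0],[1,0,0,0.002,0,0,0]]]'
python3 -m pendant '[[[1,0,0,0.001,0,0,0],[1,0,0,0.002,0,0,0],[1,0,0,0.002,0,0,0]]]'
```

```text
clock: 2.8
tool_pos: [502.6, -281.0, 65.8]
ee_rot: [179.9, -12.1, -2.3]
force: [-0.7, -1.6, 1.7]
width: 0.006
clock: 3.1
tool_pos: [503.0, -280.9, 63.7]
ee_rot: [179.9, -12.1, -2.3]
force: [0.0, -1.8, 3.7]
width: 0.006
clock: 3.4
tool_pos: [503.3, -281.0, 62.7]
ee_rot: [179.8, -12.0, -2.3]
force: [-4.8, 0.2, 15.6]
width: 0.004
```

```bash
python3 -m pendant '[[[1,0,0,-0.01,0,0,0],[1,0,0,-0.03,0,0,0],[1,-0.001,0.02,-0.04,0,0,0],[1,-0.001,0.06,-0.04,0,0,0],[1,-0.001,0.091,-0.04,0,0,0],[1,-0.001,0.091,-0.04,0,0,0],[1,-0.001,0.091,-0.025,0,0,0],[1,-0.001,0.091,-0.015,0,0,0],[1,-0.001,0.091,-0.012,0,0,0],[1,-0.001,0.091,-0.012,0,0,0],[1,-0.001,0.091,-0.012,0,0,0]]]'
python3 - <<'E'
from h import *
s=sense();print(rel(KEY['confirm'],RB),s['force']@nb)
E
```

```text
clock: 4.5
tool_pos: [496.3, -370.3, 73.1]
ee_rot: [179.9, -12.0, -2.2]
force: [0.6, -0.8, -0.3]
width: 0.007
[ 0.00018038  0.00232142  0.00732786  0.00087575 -0.00025139  0.00179039] -0.4669136453371504
```

```bash
python3 -m pendant '[[[1,0,0.002,0.002,0,0,0],[1,0,0.002,0.004,0,0,0],[1,0,0.002,0.006,0,0,0],[1,0,0.002,0.008,0,0,0],[1,0,0.002,0.008,0,0,0],[1,0,0.002,0.008,0,0,0]]]'
python3 -m pendant '[[[1,0,0,0.001,0,0,0],[1,0,0,0.002,0,0,0],[1,0,0,0.002,0,0,0]]]'
python3 -m pendant '[[[1,0,0,0.001,0,0,0],[1,0,0,0.001,0,0,0],[1,0,0,0.001,0,0,0]]]'
```

```text
clock: 5.1
tool_pos: [497.6, -373.9, 65.7]
ee_rot: [179.9, -12.0, -2.3]
force: [-1.2, -0.8, 2.2]
width: 0.003
clock: 5.4
tool_pos: [498.0, -373.8, 63.6]
ee_rot: [179.9, -12.0, -2.3]
force: [-1.6, -1.4, 3.1]
width: 0.002
clock: 5.7
tool_pos: [498.2, -373.8, 62.6]
ee_rot: [179.9, -12.0, -2.3]
force: [-0.5, -2.7, 4.0]
width: 0.005
```

```bash
python3 -m pendant '[[[1,0,0,0.001,0,0,0],[1,0,0,0.0015,0,0,0],[1,0,0,0.0015,0,0,0]]]'
python3 - <<'E'
from h import *
s=sense();print(rel(KEY['mains'],RB),s['force']@nb)
E
```

```text
clock: 6.0
tool_pos: [498.3, -373.9, 62.3]
ee_rot: [179.8, -12.0, -2.3]
force: [-6.3, 0.1, 16.1]
width: 0.004
[ 5.29429956e-02 -7.19135072e-04 -3.78366744e-03  2.95590018e-03
 -3.37005099e-05  3.98600003e-04] 17.083763081795453
```

```bash
python3 -m pendant '[[[1,0,0,-0.01,0,0,0],[1,0,0,-0.03,0,0,0],[1,0.02,-0.001,-0.04,0,0,0],[1,0.052,-0.001,-0.04,0,0,0],[1,0.052,-0.001,-0.04,0,0,0],[1,0.052,-0.001,-0.04,0,0,0],[1,0.052,-0.001,-0.025,0,0,0],[1,0.052,-0.001,-0.015,0,0,0],[1,0.052,-0.001,-0.012,0,0,0],[1,0.052,-0.001,-0.012,0,0,0],[1,0.052,-0.001,-0.012,0,0,0]]]'
python3 - <<'E'
from h import *
s=sense();print(rel(KEY['mains'],RB),s['force']@nb)
E
python3 -m pendant '[[[1,0,0,0.002,0,0,0],[1,0,0,0.004,0,0,0],[1,0,0,0.006,0,0,0],[1,0,0,0.008,0,0,0],[1,0,0,0.008,0,0,0],[1,0,0,0.008,0,0,0]]]'
python3 -m pendant '[[[1,0,0,0.001,0,0,0],[1,0,0,0.002,0,0,0],[1,0,0,0.002,0,0,0]]]'
```

```text
clock: 7.1
tool_pos: [546.6, -374.3, 83.3]
ee_rot: [179.9, -12.0, -2.3]
force: [0.0, -0.0, -0.7]
width: 0.006
[ 0.00137932  0.00076929  0.00673501  0.00126698 -0.0001101   0.00016127] -0.6546530621737229
clock: 7.7
tool_pos: [548.6, -374.7, 76.0]
ee_rot: [179.9, -12.0, -2.3]
force: [-0.5, -1.0, 2.6]
width: 0.007
clock: 8.0
tool_pos: [549.1, -374.7, 73.9]
ee_rot: [179.9, -12.0, -2.3]
force: [-1.0, -0.3, 3.7]
width: 0.004
```

```bash
python3 -m pendant '[[[1,0,0,0.001,0,0,0],[1,0,0,0.001,0,0,0],[1,0,0,0.001,0,0,0]]]'
python3 -m pendant '[[[1,0,0,0.001,0,0,0],[1,0,0,0.0015,0,0,0],[1,0,0,0.0015,0,0,0]]]'
```

```text
clock: 8.3
tool_pos: [549.2, -374.7, 73.4]
ee_rot: [179.9, -12.0, -2.3]
force: [-2.1, -0.4, 7.1]
width: 0.006
clock: 8.6
tool_pos: [549.3, -374.7, 73.1]
ee_rot: [179.8, -12.0, -2.3]
force: [-7.9, 2.8, 18.6]
width: 0.005
```

```bash
cat >> h.py <<'E'
def tilt(deg): 
    t=np.radians(deg); return tool(lx,np.sin(t)*lx-np.array([0,0,np.cos(t)]))
E
python3 -m pendant '[[[1,0,0,-0.02,0,0,0],[1,0,0,-0.06,0,0,0],[1,0,0,-0.11,0,0,0],[1,0,0,-0.16,0,0,0],[0.61,0,0,-0.17,0,0,0],[0.61,0,0,-0.17,0,0,0]]]'
python3 - <<'E'
from h import *
np.set_printoptions(precision=4,suppress=True)
R=tilt(15);s=sense();print(s['joints'],s['width'])
print(rel(HANDLE-80*R[:,2],R),HANDLE-80*R[:,2])
E
```

```text
clock: 9.2
tool_pos: [514.6, -373.7, 240.2]
ee_rot: [179.7, -12.2, -2.3]
force: [0.3, 0.5, -0.6]
width: 0.131
[ 75.0822  25.8786 -49.0875  99.3866  17.2895  52.9472  19.3007] 0.1310083991672218
[-0.0413 -0.2741  0.0275  0.085   0.0496 -0.3304] [491.2205 -98.6228 203.2741]
```

```bash
python3 -m pendant '[[[0.61,-0.01,-0.04,0,0.01,0,-0.05],[0.61,-0.02,-0.09,0,0.03,0.02,-0.12],[0.61,-0.025,-0.14,0,0.05,0.03,-0.2],[0.61,-0.035,-0.19,0,0.07,0.04,-0.28],[0.61,-0.0413,-0.23,0.01,0.085,0.05,-0.33],[0.61,-0.0413,-0.274,0.02,0.085,0.05,-0.33],[0.61,-0.0413,-0.274,0.0275,0.085,0.05,-0.33],[0.61,-0.0413,-0.274,0.0275,0.085,0.05,-0.33],[0.61,-0.0413,-0.274,0.0275,0.085,0.05,-0.33],[0.61,-0.0413,-0.274,0.0275,0.085,0.05,-0.33]]]'
python3 - <<'E'
from h import *
np.set_printoptions(precision=4,suppress=True)
R=tilt(15);s=sense();print(s['joints'],s['width'])
print(rel(HANDLE-80*R[:,2],R),rel(HANDLE+19*R[:,2],R))
p,d=camera('wrist');cv2.imwrite('pics/w2.png',p[:,:,::-1]); print(proj('wrist',HANDLE,s))
E
```

```text
clock: 10.2
tool_pos: [490.4, -98.8, 201.5]
ee_rot: [-179.7, -14.9, 17.0]
force: [0.3, 0.8, -0.2]
width: 0.39
[ 71.6334  14.3274 -63.6743 121.2737   9.1512  39.2505  20.8118] 0.3897361412958742
[ 0.0013  0.     -0.0015 -0.0044  0.0009 -0.003 ] [ 0.0014  0.0005  0.0975 -0.0044  0.0009 -0.003 ]
[[255.5937 202.5751]]
```

View pics/w2.png

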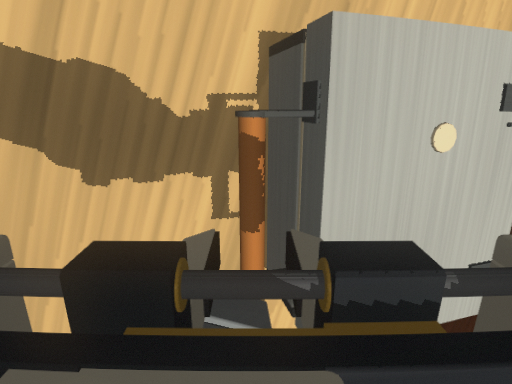

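The wrist view shows the bar centred at column ~253 (rows 115–270), with the finger tips on either side at ~205 and ~300, matching the estimate within about 1 mm. I'll descend.

```bash
python3 -m pendant '[[[0.61,0.001,0,0.02,-0.004,0,-0.003],[0.61,0.001,0,0.04,-0.004,0,-0.003],[0.61,0.001,0,0.055,-0.004,0,-0.003],[0.61,0.001,0,0.055,-0.004,0,-0.003],[0.61,0.001,0,0.055,-0.004,0,-0.003]]]'
python3 - <<'E'
from h import *
np.set_printoptions(precision=4,suppress=True)
R=tilt(15);s=sense();print(s['joints'],s['width'])
print(rel(HANDLE+19*R[:,2],R))
E
python3 -m pendant '[[[0.61,0,0,0.01,0,0,0],[0.61,0,0,0.02,0,0,0],[0.61,0,0,0.03,0,0,0],[0.61,0,0,0.038,0,0,0],[0.61,0,0,0.041,0,0,0],[0.61,0,0,0.041,0,0,0],[0.61,0,0,0.041,0,0,0]]]'
python3 - <<'E'
from h import *
np.set_printoptions(precision=4,suppress=True)
R=tilt(15);s=sense();print(s['joints'],s['width'])
print(rel(HANDLE+19*R[:,2],R))
E
```

```text
clock: 10.75
tool_pos: [504.9, -93.3, 149.0]
ee_rot: [-180.0, -14.9, 17.3]
force: [0.1, -0.1, 0.3]
width: 0.387
[ 61.2338  20.4837 -55.7393 122.7267  18.9114  33.0505  11.7603] 0.3870546482340861
[-0.      0.0011  0.0428 -0.0006  0.001   0.0015]
clock: 11.45
tool_pos: [515.0, -89.6, 109.3]
ee_rot: [180.0, -14.9, 17.4]
force: [0.4, -0.2, -0.6]
width: 0.388
[ 54.1573  24.6471 -49.3802 123.3004  25.1803  28.561    6.0379] 0.38759597063313017
[-0.0002  0.0015  0.0017 -0.0002  0.0009  0.0026]
```

Close with a moderate grip force.

```bash
python3 -m pendant '[[[0.75,0,0,0.001,0,0,0],[0.85,0,0,0.001,0,0,0],[1,0,0,0.001,0,0,0],[1,0,0,0.001,0,0,0],[1,0,0,0.001,0,0,0],[1,0,0,0.001,0,0,0],[1,0,0,0.001,0,0,0],[1,0,0,0.001,0,0,0]]]' 15
python3 - <<'E'
from h import *
np.set_printoptions(precision=4,suppress=True)
s=sense();print(s['joints'],s['width']*92,s['force'],s['wrist_torque'])
R0=Rn.from_euler('xyz',s['ee_rot'],degrees=True).as_matrix()
g=s['tool_pos']-19*R0[:,2]; print('grasp',g, rel(HANDLE+19*tilt(15)[:,2],tilt(15)))
# lift plan: lid angle th, tool tilt 15 - k*th
def at(th,k=.5):
    v=HANDLE-HINGE; h=v@lx; z=v[2]; # rotate raising front
    hh=h*np.cos(th)+z*np.sin(th); zz=z*np.cos(th)-h*np.sin(th)
    p=HINGE+hh*lx+np.array([0,0,zz]); R=tilt(15-np.degrees(th)*k); return p+19*R[:,2],R
c=(at(0)[0],None)
for k in(0,.5):
  for th in (.03,.1,.2,.3,.4,.5,.6,.7,.75,.8,.83,.86):
    p,R=at(th,k); R0=tilt(15); print(k,th,R0.T@(p-at(0)[0])/1000, Rn.from_matrix(R0.T@R).as_rotvec())
E
```

```text
clock: 12.25
tool_pos: [513.5, -90.4, 107.6]
ee_rot: [180.0, -14.8, 17.3]
force: [-5.5, -1.7, 2.7]
width: 0.214
[ 54.0435  24.7269 -49.1738 123.3901  25.3466  28.5502   5.8956] 19.70439201406985 [-5.5028 -1.6922  2.7362] [-0.4419  1.0882 -0.0394]
grasp [508.8799 -91.8702 125.9986] [ 0.0019  0.0012  0.0005 -0.      0.0041  0.0015]
0 0.03 [ 0.0028 -0.     -0.0074] [0. 0. 0.]
0 0.1 [ 0.0103 -0.     -0.0242] [0. 0. 0.]
0 0.2 [ 0.023   0.     -0.0472] [0. 0. 0.]
0 0.3 [ 0.0379 -0.     -0.0689] [0. 0. 0.]
0 0.4 [ 0.0549  0.     -0.0889] [0. 0. 0.]
0 0.5 [ 0.0738 -0.     -0.1072] [0. 0. 0.]
0 0.6 [ 0.0945  0.     -0.1235] [0. 0. 0.]
0 0.7 [ 0.1167  0.     -0.1376] [0. 0. 0.]
0 0.75 [ 0.1283 -0.     -0.1439] [0. 0. 0.]
0 0.8 [ 0.1401 -0.     -0.1495] [0. 0. 0.]
0 0.83 [ 0.1474  0.     -0.1526] [0. 0. 0.]
0 0.86 [ 0.1548 -0.     -0.1555] [0. 0. 0.]
0.5 0.03 [ 0.0026  0.     -0.0074] [-0.    -0.015 -0.   ]
0.5 0.1 [ 0.0094 -0.     -0.0242] [-0.   -0.05  0.  ]
0.5 0.2 [ 0.0211  0.     -0.0473] [-0.  -0.1 -0. ]
0.5 0.3 [ 0.0351 -0.     -0.0691] [-0.   -0.15  0.  ]
0.5 0.4 [ 0.0511  0.     -0.0893] [-0.  -0.2 -0. ]
0.5 0.5 [ 0.0691 -0.     -0.1078] [-0.   -0.25  0.  ]
0.5 0.6 [ 0.0889  0.     -0.1243] [-0.  -0.3  0. ]
0.5 0.7 [ 0.1102  0.     -0.1388] [ 0.   -0.35 -0.  ]
0.5 0.75 [ 0.1213 -0.     -0.1452] [-0.    -0.375  0.   ]
0.5 0.8 [ 0.1327 -0.     -0.151 ] [-0.  -0.4  0. ]
0.5 0.83 [ 0.1397  0.     -0.1542] [ 0.    -0.415 -0.   ]
0.5 0.86 [ 0.1468 -0.     -0.1572] [-0.   -0.43  0.  ]
```

```bash
python3 -m pendant '[[[1,-0.0015,0,0.0005,0,0,0],[1,0.001,0,-0.0074,0,-0.015,0],[1,0.0035,0,-0.0148,0,-0.03,0],[1,0.008,0,-0.0242,0,-0.05,0],[1,0.008,0,-0.0242,0,-0.05,0],[1,0.008,0,-0.0242,0,-0.05,0]]]'
cat >> h.py <<'E'
def at(th,k=.5):
    v=HANDLE-HINGE; h=v@lx; z=v[2]
    hh=h*np.cos(th)+z*np.sin(th); zz=z*np.cos(th)-h*np.sin(th)
    p=HINGE+hh*lx+np.array([0,0,zz]); R=tilt(15-np.degrees(th)*k); return p+19*R[:,2],R
def lid(s):
    R0=Rn.from_euler('xyz',s['ee_rot'],degrees=True).as_matrix()
    g=s['tool_pos']-19*R0[:,2]-HINGE; return np.arctan2(g[2],-(g@lx))-np.arctan2(24,262), np.hypot(g[2],g@lx)
E
cat > st.py <<'E'
from h import *
import sys
np.set_printoptions(precision=4,suppress=True)
s=sense();print('lid',lid(s),s['joints'],'w',s['width']*92,s['force'],s['wrist_torque'],s['clock'])
if len(sys.argv)>1:
  th0=float(sys.argv[1]); p0,R0=at(th0)
  for th in map(float,sys.argv[2:]):
    p,R=at(th); print(th,R0.T@(p-p0)/1000, Rn.from_matrix(R0.T@R).as_rotvec())
E
python3 st.py .1 .13 .16 .19 .22 .25 .28 .31 .34 .37 .4 .43 .46 .5
```

```text
clock: 12.85
tool_pos: [515.9, -89.7, 133.3]
ee_rot: [180.0, -12.0, 17.3]
force: [-2.7, -2.5, -1.3]
width: 0.212
lid (np.float64(0.09793080825198125), np.float64(265.1601222524784)) [ 54.3498  23.3653 -51.2278 120.1362  22.8836  35.5335   6.9468] w 19.50597435190743 [-2.6938 -2.5367 -1.3262] [-0.4575  0.7163 -0.0372] 12.85
0.13 [ 0.0029  0.     -0.0072] [ 0.    -0.015 -0.   ]
0.16 [ 0.0061  0.     -0.0143] [-0.   -0.03 -0.  ]
0.19 [ 0.0094  0.     -0.0214] [-0.    -0.045 -0.   ]
0.22 [ 0.013   0.     -0.0283] [-0.   -0.06 -0.  ]
0.25 [ 0.0167 -0.     -0.0351] [ 0.    -0.075 -0.   ]
0.28 [ 0.0207  0.     -0.0417] [-0.   -0.09 -0.  ]
0.31 [ 0.0248  0.     -0.0483] [ 0.    -0.105 -0.   ]
0.34 [ 0.0292  0.     -0.0547] [-0.   -0.12 -0.  ]
0.37 [ 0.0337  0.     -0.061 ] [-0.    -0.135 -0.   ]
0.4 [ 0.0385  0.     -0.0671] [-0.   -0.15 -0.  ]
0.43 [ 0.0434  0.     -0.0731] [ 0.    -0.165 -0.   ]
0.46 [ 0.0485  0.     -0.0789] [-0.   -0.18 -0.  ]
0.5 [ 0.0555 -0.     -0.0865] [-0.  -0.2 -0. ]
```

```bash
python3 -m pendant '[[[1,0.0029,0,-0.0072,0,-0.015,0],[1,0.0061,0,-0.0143,0,-0.03,0],[1,0.0094,0,-0.0214,0,-0.045,0],[1,0.013,0,-0.0283,0,-0.06,0],[1,0.0167,0,-0.0351,0,-0.075,0],[1,0.0207,0,-0.0417,0,-0.09,0],[1,0.0248,0,-0.0483,0,-0.105,0],[1,0.0292,0,-0.0547,0,-0.12,0],[1,0.0337,0,-0.061,0,-0.135,0],[1,0.0385,0,-0.0671,0,-0.15,0],[1,0.0434,0,-0.0731,0,-0.165,0],[1,0.0485,0,-0.0789,0,-0.18,0],[1,0.0555,0,-0.0865,0,-0.2,0],[1,0.0555,0,-0.0865,0,-0.2,0],[1,0.0555,0,-0.0865,0,-0.2,0]]]'
python3 st.py .5 .53 .56 .59 .62 .65 .68 .71 .74 .77 .8 .82 .84 .86
python3 - <<'E'
from h import *
p,d=camera('scene');cv2.imwrite('pics/s3.png',p[:,:,::-1])
E
```

```text
clock: 14.35
tool_pos: [548.7, -79.6, 229.2]
ee_rot: [180.0, -0.3, 17.3]
force: [-9.6, -2.5, 4.7]
width: 0.214
lid (np.float64(0.49039541204128223), np.float64(266.0094906923394)) [ 45.9467  24.5065 -51.4535 102.2754  21.2704  63.2122   4.5947] w 19.687896540846115 [-9.6425 -2.4567  4.7341] [-0.6577  1.9404 -0.0056] 14.35
0.53 [ 0.0043  0.     -0.0064] [ 0.    -0.015  0.   ]
0.56 [ 0.0088 -0.     -0.0127] [ 0.   -0.03  0.  ]
0.59 [ 0.0134 -0.     -0.0189] [-0.    -0.045 -0.   ]
0.62 [ 0.0183  0.     -0.0249] [ 0.   -0.06  0.  ]
0.65 [ 0.0233 -0.     -0.0308] [-0.    -0.075  0.   ]
0.68 [ 0.0285  0.     -0.0365] [ 0.   -0.09  0.  ]
0.71 [ 0.0339 -0.     -0.042 ] [ 0.    -0.105 -0.   ]
0.74 [ 0.0394  0.     -0.0474] [-0.   -0.12  0.  ]
0.77 [ 0.0451  0.     -0.0526] [-0.    -0.135 -0.   ]
0.8 [ 0.0509 -0.     -0.0576] [-0.   -0.15  0.  ]
0.82 [ 0.0549  0.     -0.0608] [-0.   -0.16  0.  ]
0.84 [ 0.059  0.    -0.064] [-0.   -0.17  0.  ]
0.86 [ 0.0631 -0.     -0.0671] [ 0.   -0.18  0.  ]
```

View pics/s3.png

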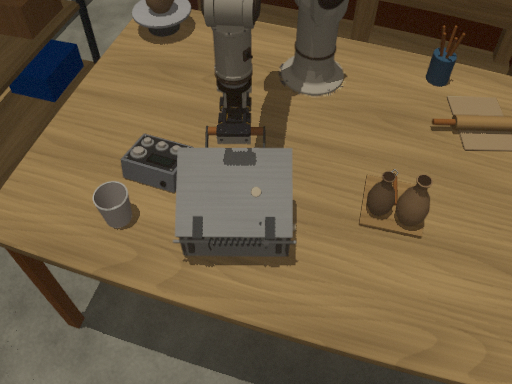

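```bash
python3 -m pendant '[[[1,-0.002,0,-0.0015,0,0,0],[1,0.002,0,-0.008,0,-0.015,0],[1,0.0063,0,-0.0143,0,-0.03,0],[1,0.0109,0,-0.0205,0,-0.045,0],[1,0.0158,0,-0.0266,0,-0.06,0],[1,0.0208,0,-0.0325,0,-0.075,0],[1,0.026,0,-0.0382,0,-0.09,0],[1,0.0314,0,-0.0437,0,-0.105,0],[1,0.0369,0,-0.0491,0,-0.12,0],[1,0.0426,0,-0.0543,0,-0.135,0],[1,0.0426,0,-0.0543,0,-0.135,0],[1,0.0426,0,-0.0543,0,-0.135,0]]]'
python3 st.py .77 .8 .82 .84 .86 .88
```

```text
clock: 15.6
tool_pos: [591.6, -66.4, 284.7]
ee_rot: [179.9, 7.1, 17.3]
force: [-1.2, -3.2, 2.4]
width: 0.213
lid (np.float64(0.7646090808925382), np.float64(266.94981376726173)) [ 36.2785  30.3822 -49.1384  86.7602  23.7729  80.7014   1.6169] w 19.614661290467897 [-1.2458 -3.2115  2.4094] [-0.6011  0.3219  0.0251] 15.6
0.8 [ 0.0051 -0.     -0.0058] [-0.    -0.015  0.   ]
0.82 [ 0.0086  0.     -0.0095] [ 0.    -0.025  0.   ]
0.84 [ 0.0122  0.     -0.0132] [-0.    -0.035  0.   ]
0.86 [ 0.0158 -0.     -0.0168] [ 0.    -0.045  0.   ]
0.88 [ 0.0196 -0.     -0.0203] [ 0.    -0.055 -0.   ]
```

```bash
python3 -m pendant '[[[1,0.0035,0,-0.004,0,-0.01,0],[1,0.007,0,-0.0078,0,-0.02,0],[1,0.0105,0,-0.0115,0,-0.03,0],[1,0.0145,0,-0.0155,0,-0.04,0],[1,0.0177,0,-0.0185,0,-0.05,0],[1,0.0177,0,-0.0185,0,-0.05,0],[1,0.0177,0,-0.0185,0,-0.05,0],[1,0.0177,0,-0.0185,0,-0.05,0]]]'
python3 st.py .87 .86 .85 .83 .81 .79 .77 .75 .73 .71 .69 .67 .66
python3 - <<'E'
from h import *
s=sense();R=Rn.from_euler('xyz',s['ee_rot'],degrees=True).as_matrix();z=(s['tool_pos']-19*R[:,2])[2];print('grip z',z,'angle by z',np.arcsin((z-102)/263.1)-np.arctan2(24,262))
p,d=camera('scene');cv2.imwrite('pics/s4.png',p[:,:,::-1])
E
```

```text
clock: 16.4
tool_pos: [610.6, -60.5, 301.6]
ee_rot: [179.9, 10.0, 17.3]
force: [-2.0, -5.0, 4.4]
width: 0.216
lid (np.float64(0.864623589621046), np.float64(267.1925369412471)) [ 32.0906  33.4486 -47.9326  80.1216  25.0364  87.2326   0.7735] w 19.90881003716224 [-2.0402 -4.9529  4.4142] [-0.9374  0.5355  0.1203] 16.4
0.86 [-0.0018 -0.      0.0019] [0.    0.005 0.   ]
0.85 [-0.0035 -0.      0.0037] [-0.    0.01 -0.  ]
0.83 [-0.0069  0.      0.0076] [ 0.    0.02 -0.  ]
0.81 [-0.0103 -0.      0.0115] [-0.    0.03  0.  ]
0.79 [-0.0136  0.      0.0154] [-0.    0.04 -0.  ]
0.77 [-0.0167  0.      0.0194] [-0.    0.05 -0.  ]
0.75 [-0.0199 -0.      0.0235] [-0.    0.06  0.  ]
0.73 [-0.0229  0.      0.0277] [0.   0.07 0.  ]
0.71 [-0.0258 -0.      0.0319] [-0.    0.08 -0.  ]
0.69 [-0.0287  0.      0.0362] [-0.    0.09 -0.  ]
0.67 [-0.0315 -0.      0.0405] [ 0.   0.1 -0. ]
0.66 [-0.0328  0.      0.0427] [-0.     0.105 -0.   ]
grip z 320.2628026140595 angle by z 0.8870090533554778
```

View pics/s4.png

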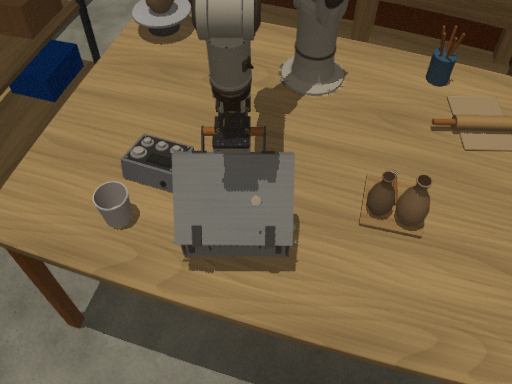

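The lid is at about 0.87 rad and held; the scene view shows the bar at (233,131) in the fingers and the vases, tub and box in place. Now I'll ease it back.

```bash
python3 -m pendant '[[[1,-0.0018,0,0.0019,0,0.005,0],[1,-0.0035,0,0.0037,0,0.01,0],[1,-0.0069,0,0.0076,0,0.02,0],[1,-0.0103,0,0.0115,0,0.03,0],[1,-0.0136,0,0.0154,0,0.04,0],[1,-0.0167,0,0.0194,0,0.05,0],[1,-0.0199,0,0.0235,0,0.06,0],[1,-0.0229,0,0.0277,0,0.07,0],[1,-0.0258,0,0.0319,0,0.08,0],[1,-0.0287,0,0.0362,0,0.09,0],[1,-0.0315,0,0.0405,0,0.1,0],[1,-0.0328,0,0.0427,0,0.105,0],[1,-0.0328,0,0.0427,0,0.105,0],[1,-0.0328,0,0.0427,0,0.105,0],[1,-0.0328,0,0.0427,0,0.105,0],[1,-0.0328,0,0.0427,0,0.105,0],[1,-0.0328,0,0.0427,0,0.105,0],[1,-0.0328,0,0.0427,0,0.105,0],[1,-0.0328,0,0.0427,0,0.105,0],[1,-0.0328,0,0.0427,0,0.105,0]]]'
python3 st.py
python3 - <<'E'
from h import *
np.set_printoptions(precision=3,suppress=True)
s=sense();R=Rn.from_euler('xyz',s['ee_rot'],degrees=True).as_matrix();z=(s['tool_pos']-19*R[:,2])[2];print('grip z',z,'angle by z',np.arcsin((z-102)/263.1)-np.arctan2(24,262),s['joint_vel'])
p,d=camera('scene');cv2.imwrite('pics/s5.png',p[:,:,::-1])
C=cloud('scene',d); q=C[165:225,195:275].reshape(-1,3); 
# lid-top plane slope
for _ in range(6):
    A=np.c_[q[:,:2],np.ones(len(q))];c=np.linalg.lstsq(A,q[:,2],rcond=None)[0];r=A@c-q[:,2];q=q[abs(r)<max(6,2*r.std())]
print('lid slope rad',np.arctan(np.hypot(*c[:2])),len(q),r.std())
p0=np.load('scene0_p.npy').astype(int);df=abs(p.astype(int)-p0).max(2)
for n,(a,b,e,f) in dict(vases=(165,240,360,440),tub=(180,232,90,135)).items(): print(n,(df[a:b,e:f]>40).sum())
p,d=camera('top');cv2.imwrite('pics/t5.png',p[:,:,::-1])
E
```

```text
clock: 18.45
tool_pos: [572.4, -72.0, 264.2]
ee_rot: [180.0, 3.9, 17.3]
force: [1.7, -4.4, -1.3]
width: 0.214
lid (np.float64(0.654951380291156), np.float64(266.8768612985734)) [ 40.6087  27.5032 -50.3437  93.4759  22.5238  73.5818   2.7937] w 19.66156722062646 [ 1.7432 -4.4018 -1.3243] [-0.9651 -0.7709  0.016 ] 18.45
grip z 283.18976895931263 angle by z 0.6683086667674003 [-0.006 -0.044 -0.003 -0.098  0.037  0.029 -0.051]
lid slope rad 0.6433842914788052 4681 2.4034941603600917
vases 0
tub 0
```

View pics/s5.png

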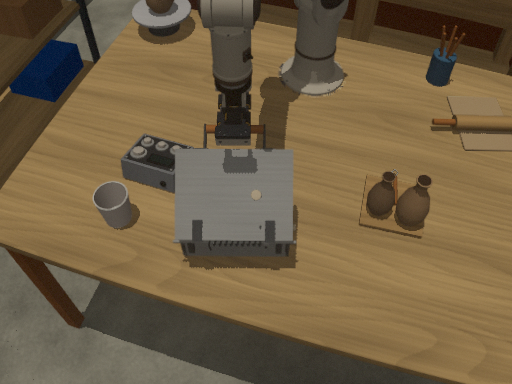

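View pics/t5.png

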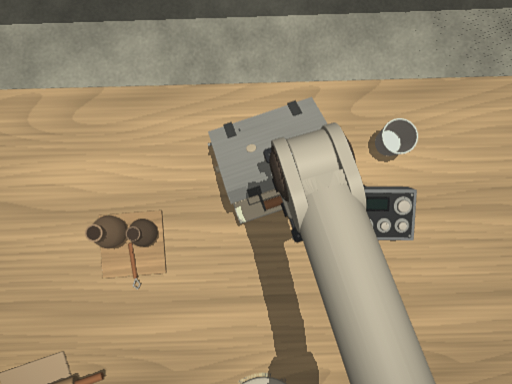

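```bash
python3 -c "
from bench import *
print(sign_off()); s=sense(); print(s['clock'],s['tool_pos'],s['width'],s['force'])"
```

```text
the job is handed in; nothing more can be done
None
the job is handed in; nothing more can be done
```

I shut the kiln down and handed the job in with the lid held steady just below its balance point. No verdict was reported, so what follows is from my own measurements.

- **Keys:** I pressed stop, then confirm, then mains off, one at a time. Each went down until the force rose sharply (about 16–19 N, past the 4 N that holds a key down), so I take all three as fully pressed. I could not read key travel directly. The start key was not pressed.
- **Lid raised:** I gripped it at 15 N with the fingers closed to about 19.7 mm on the 20 mm bar. It went up to 0.86–0.89 rad at about 0.3 rad/s, then came back.
- **Lid held:** It was still at 0.65 to 0.67 rad from the hand's pose. The depth camera gave 0.64 rad; the target range is 0.54 to 0.77.
- **Rest of the table:** The vases and tub showed no change in the scene picture. The trimming tool looked unmoved in the top view.

**Disagreement found:** The hinge seems to lie about 3 mm nearer the robot than I measured. That put up to about 10 N of sideways load on the lid partway up, and I corrected for it. About 4 N of sideways force remained on the gripper at the end.

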